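# Fetch the pink cast from behind the jars

### The arm

A 7-joint arm with a two-finger parallel gripper is mounted at the origin on the work surface. World frame = base frame: x ahead of the robot, y to its left, z up, the work surface at z = 0. Lengths are in mm, angles in rad, forces in N, time in s.
With the tool pointing down it reaches from about 400 to 850 mm from the base axis. Payload 10.4 kg.
Tool frame: the origin (TCP) lies at the very end of the fingers, on their centre line; the grasp point (between the pads) lies arm.grip_point_offset behind it (arm.grip_point_offset is the distance from the TCP to the grasp point, in mm); z points along the fingers, y is the direction in which the jaws open and shut (so a half turn about z gives the same grasp; the last joint's range is limited). The gripper opens to 85 mm and grips with 20 to 120 N. Pads are 22 mm wide; open, the fingers measure 114 mm over their backs; the gripper's body (76 mm by 85 mm) begins 54 mm behind the grasp point. The pads swing forward as they close: fully open they stand 13 mm farther back than shut.
Start: joints at [-1.268, 0.332, -0.065, 1.46, 0.022, 1.35, -0.088], TCP at [200.029, 592.148, 231.338] pointing down, gripper open.
Joint ranges: [-2.6, 2.6], [-0.5, 2.12], [-1.47, 1.34], [0.16, 2.42], [-1.27, 4.41], [0.06, 2.06], [-2.6, 2.6]. Speed limits (rad/s): [2.22, 2.22, 2.79, 2.79, 3.14, 3.14, 3.14].

### API

Orientations are given as a unit quaternion [w, x, y, z].
In Python, from plant import arm gives the robot as it stands. Calls block until the motion is done:
- arm.move_pose(position, orientation): joint-space move of the TCP to a pose.
- arm.servo_line(position, orientation=None, speed=150): straight line of the TCP; orientation=None keeps the orientation; speed is the mean speed in mm/s.
- arm.movej(angles): joint-space move.
- arm.gripper_to(opening, force=None): finger opening in mm; force is the grip in N (None keeps the last); returns when the fingers have stopped.
- arm.wait(seconds).
- arm.ik(position, orientation): joint angles nearest the present ones, or None.
- arm.read_camera(name): name is "scene" or "top"; returns a dict with "frame" (420x560x3 uint8, red, green, blue), "mtx" (3x3 intrinsics, pixels), "xyz" and "attitude" of the camera in the world. Camera axes: x right, y down, z forward; pixel columns grow to the right and rows downward; lengths in mm; the calibration is good to about 2 mm. A picture is of the moment at which its call begins. There is no depth.
A pose or a line that the arm cannot do raises arm.PlanningError and nothing moves.
- arm.hand_in(): hands the job in, once; it reports no verdict.
Trained networks look in the newest picture that a camera, given by its name, has taken for a name from the list of things; names that differ only in an ending like _2 or _b are one class to them, and where a whole thing is asked for, a point or a joint stands for the part that bears it (a point fixed in the world has none). Each returns a list of dicts, best first, with "p" (0 to 1); they miss things now and then, are a little off and sometimes report something else, mostly with a low value. They report only what shows in the picture. A call takes as long as a camera call.
- arm.regions_of(name, camera): "region" (420x560 bool, what is visible of it) and "pixel" ([row, column] in pixels, amid what is visible of it).
Readings, each from a call of its own:
- arm.current_t(): time.
- arm.current_q(): joint angles.
- arm.current_joint_velocities(): joint speeds.
- arm.current_effort(): joint torques, N m.
- arm.current_tcp_pos(): TCP position.
- arm.current_ee_rot(): TCP orientation.
- arm.current_ft_force(): force on the tool from outside, world axes, zero at the start.
- arm.current_wrist_torque(): the same for the moment, N m.
- arm.current_grip_width(): finger opening in mm.
Only numpy, scipy, OpenCV 4.12 (cv2) and the standard library are available. Lean on these libraries where they do the work, as an engineer would, in place of code of your own. Each camera call takes 0.05 s, during which the arm holds its last target. There are 200 camera calls.

### The job

Clear the three jars off the grey stand into the metal tray, standing upright, and with all three there fetch the pink dental cast from behind them and set it in the white outline on the teal pad, centred and in line with the outline (either way round). Then put each jar back on the stand, upright on the very spot where it stood at the start. Leave the white cast, the steel cup and the pliers alone, and never tip a jar or the pink cast over.

Things in the scene. Friction and masses are not known exactly. Their poses are not given: they have to be found in the camera images.
- jar_red: Closed round jar, white with a coloured band and a red lid; a straight cylinder of 40 mm diameter, 95 mm high (the lid is the top 27 mm and just as wide), about 140 g. Origin: centre of its underside, z up. At the start it stands upright on one of the stand's three jar spots. The jars stand about 65 mm apart (centre to centre) in a bow around the pink cast; fingers have most room on the line between the jar's axis and the pink cast's centre, gripping near the top.
- jar_blue: Closed round jar, white with a coloured band and a blue lid; a straight cylinder of 40 mm diameter, 95 mm high (the lid is the top 27 mm and just as wide), about 140 g. Origin: centre of its underside, z up. At the start it stands upright on one of the stand's three jar spots. The jars stand about 65 mm apart (centre to centre) in a bow around the pink cast; fingers have most room on the line between the jar's axis and the pink cast's centre, gripping near the top.
- jar_green: Closed round jar, white with a coloured band and a green lid; a straight cylinder of 40 mm diameter, 95 mm high (the lid is the top 27 mm and just as wide), about 140 g. Origin: centre of its underside, z up. At the start it stands upright on one of the stand's three jar spots. The jars stand about 65 mm apart (centre to centre) in a bow around the pink cast; fingers have most room on the line between the jar's axis and the pink cast's centre, gripping near the top.
- cast_pink: Pink dental plaster cast: a block 40 mm (its x) by 54 mm (its y) by 24 mm high, with a horseshoe of small teeth on top up to 32 mm (the teeth lie within the block's outline), about 110 g. Origin: centre of its underside, z up. At the start it stands at the far side of the stand, hemmed in by the taller jars; with the jars gone it is free on all sides.
- stand: Grey board, fixed, 180 mm (its x) by 190 mm (its y), 8 mm thick. Origin: centre of its underside; the top is 8 mm above it. Three white discs of 52 mm diameter mark the jar spots, centred at (x, y) = (-30, 0), (4, 62) and (4, -62) mm, and a white rectangle at (30, 0) mm the cast's place; which jar stands on which spot differs from start to start, and jars may stand a few mm off the disc's centre.
- tray: Shallow aluminium tray, fixed, empty at the start, 240 mm (its x) by 100 mm (its y); walls 4 mm thick and 14 mm high, floor 4 to 5 mm thick. Origin: centre of its underside, z up. Room for the three jars in a row along its x, 70 mm apart. It lies to the left or to the right of the stand.
- pad: Work pad, fixed: a white plate 130 x 130 mm, 10 mm thick, with a teal face and in its middle a white rectangular outline of 52 mm (its x) by 66 mm (its y). Origin: centre of its underside; the top is 10 mm above it. The cast's 40 mm side goes along the outline's 52 mm side. It lies on the other side of the stand from the tray.
- cast_white: White dental plaster cast: a block 40 mm (its x) by 54 mm (its y) by 24 mm high, with a horseshoe of small teeth on top up to 32 mm (the teeth lie within the block's outline), about 110 g. Origin: centre of its underside, z up. A bystander on the bench beyond the stand: not to be moved.
- cup: Steel cup, rim diameter 64 mm, 70 mm high. A bystander on the bench beyond the stand: not to be moved. Origin: centre of its underside.
- pliers: Pliers with red handles lying on the bench, about 150 mm long (along its y) and 60 mm wide, 16 mm high. A bystander on the bench beyond the stand: not to be moved. Origin: near the middle of its length, at bench height.

How it is judged:
By the outcome, as a careful person would: the job done as asked, in the order asked, and still so for the second after the job is handed in, with the robot touching nothing.
It also fails if it takes over 144 s, if anything falls off the work surface, if the arm or the gripper's body presses on something with over 40 N, if the wrist force passes 120 N, or if a joint passes its speed limit or range.

## Working session

There is one attempt and no reset: what is moved stays moved. The work goes in short steps, each a Python script; the robot and the scene stay as the last script left them, time stands still between calls to the robot, and variables do not carry over. Pictures are saved under pics/ and viewed, about 12 in all and at most 16, crops included, and the job is handed in when it is done.

```bash
ls; mkdir -p pics
python3 - <<'E'
from plant import arm
import cv2,numpy as np
print(arm.grip_point_offset,arm.current_t(),arm.current_ee_rot())
for c in ["scene","top"]:
    d=arm.read_camera(c); cv2.imwrite(f"pics/{c}0.png",d["frame"][...,::-1])
    print(c,d["mtx"],d["xyz"],d["attitude"])
    for n in ["jar_red","jar_blue","jar_green","cast_pink","stand","tray","pad","cast_white","cup","pliers"]:
        print(n,[(round(r["p"],2),np.round(r["pixel"]).tolist(),int(r["region"].sum())) for r in arm.regions_of(n,c)[:2]])
E
```

```text
pics
18.700000000000003 0.0 [-9.67865355e-05  1.62186100e-01  9.86759922e-01 -7.17919867e-04]
scene [[451.29676892   0.         282.61969312]
 [  0.         451.29676892 215.25290952]
 [  0.           0.           1.        ]] [1178.50301022  -61.08134116  798.68132917] [-0.2337328   0.69086356  0.65155681 -0.20868695]
jar_red [(0.68, [154.0, 268.0], 659), (0.59, [259.0, 411.0], 1161)]
jar_blue [(0.88, [165.0, 297.0], 676)]
jar_green [(0.7, [172.0, 241.0], 748)]
cast_pink [(0.97, [190.0, 269.0], 483), (0.43, [166.0, 295.0], 670)]
stand [(0.89, [200.0, 272.0], 2904), (0.56, [171.0, 239.0], 706)]
tray []
pad [(0.85, [189.0, 423.0], 2610)]
cast_white []
cup [(0.97, [255.0, 413.0], 1188)]
pliers [(0.55, [273.0, 271.0], 1152)]
top [[485.50894526   0.         283.73041749]
 [  0.         485.50894526 222.72731053]
 [  0.           0.           1.        ]] [ 494.67167958   -1.41107966 1059.16916504] [ 0.0334371  -0.69877731  0.7133231  -0.04198082]
jar_red [(0.59, [262.0, 132.0], 3684), (0.54, [282.0, 294.0], 340)]
jar_blue [(0.73, [163.0, 388.0], 504), (0.7, [269.0, 261.0], 303)]
jar_green [(0.73, [265.0, 326.0], 357)]
cast_pink [(0.87, [254.0, 296.0], 496)]
stand [(0.66, [272.0, 299.0], 5884), (0.32, [266.0, 325.0], 373)]
tray [(0.96, [266.0, 403.0], 5198), (0.47, [266.0, 262.0], 338)]
pad [(0.66, [260.0, 131.0], 3675)]
cast_white [(0.66, [162.0, 385.0], 510), (0.65, [161.0, 164.0], 834)]
cup [(0.9, [162.0, 163.0], 847)]
pliers [(0.56, [160.0, 292.0], 862)]
```

View pics/top0.png

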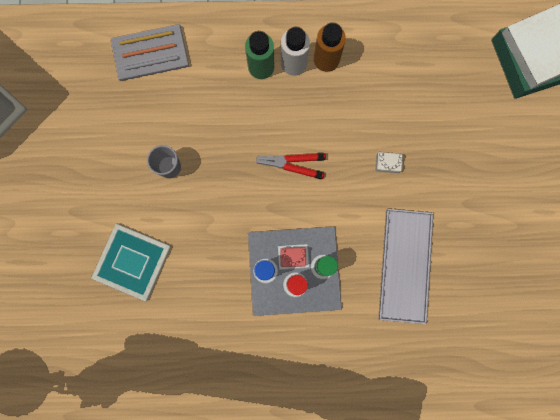

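View pics/scene0.png

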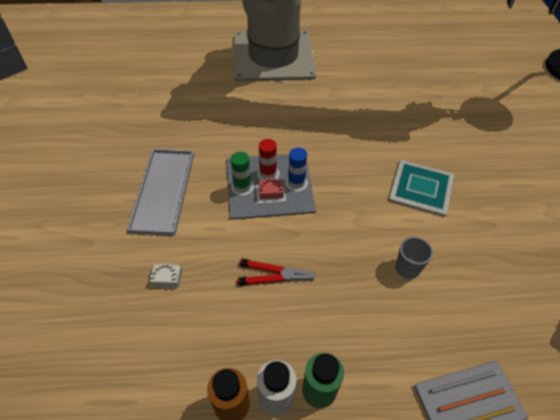

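```bash
cat > h.py <<'E'
from plant import arm
import cv2,numpy as np
from scipy.optimize import least_squares
from scipy.spatial.transform import Rotation as R
def proj(d,P):
    q=np.array(d["attitude"]); A=R.from_quat(q[[1,2,3,0]]).as_matrix()
    c=(np.asarray(P,float)-d["xyz"])@A; u=c@np.array(d["mtx"]).T
    return u[:,:2]/u[:,2:]
def back(d,rc,z):
    q=np.array(d["attitude"]); A=R.from_quat(q[[1,2,3,0]]).as_matrix()
    v=A@np.linalg.solve(d["mtx"],[rc[1],rc[0],1]); o=np.array(d["xyz"]); return (o+v*(z-o[2])/v[2])[:2]
def box(a,b,z0,z1): return np.array([[sx*a/2,sy*b/2,z] for sx in(-1,1) for sy in(-1,1) for z in(z0,z1)])
def cyl(r,z0,z1):
    t=np.linspace(0,2*np.pi,48,endpoint=False); return np.array([[r*np.cos(a),r*np.sin(a),z] for a in t for z in(z0,z1)])
def fit(d,mask,M,g,yaw=True):
    """pose (x,y[,yaw]) of model hull M so that its silhouette matches mask"""
    cs,_=cv2.findContours(mask.astype(np.uint8),cv2.RETR_EXTERNAL,cv2.CHAIN_APPROX_NONE)
    c=max(cs,key=cv2.contourArea); c=cv2.convexHull(c) ; 
    m=np.zeros(mask.shape,np.uint8); cv2.fillPoly(m,[c],1)
    c=max(cv2.findContours(m,cv2.RETR_EXTERNAL,cv2.CHAIN_APPROX_NONE)[0],key=len)[:,0].astype(float)
    def res(p):
        a=p[2] if yaw else 0; C,S=np.cos(a),np.sin(a)
        P=np.c_[M[:,0]*C-M[:,1]*S+p[0],M[:,0]*S+M[:,1]*C+p[1],M[:,2]]
        h=cv2.convexHull(proj(d,P).astype(np.float32))
        return [cv2.pointPolygonTest(h,(x,y),True)-.5 for x,y in c]
    s=least_squares(res,g,loss="soft_l1",f_scale=.5,diff_step=1e-4,x_scale=[1,1,.02][:len(g)])
    return s.x,np.sqrt(np.mean(s.fun**2))
def near(mask,rc,rad):
    m=np.zeros(mask.shape,np.uint8); cv2.circle(m,(int(rc[1]),int(rc[0])),rad,1,-1)
    m=(m&mask.astype(np.uint8)); n,l,st,ce=cv2.connectedComponentsWithStats(m)
    return l==1+np.argmax(st[1:,4])
def hsv(d): return cv2.split(cv2.cvtColor(d["frame"],cv2.COLOR_RGB2HSV).astype(int))
def colmask(d,k):
    h,s,v=hsv(d)
    return {"jar_red":((h<6)|(h>174))&(s>195)&(v>60),"jar_blue":(h>105)&(h<128)&(s>150)&(v>50),
     "jar_green":(h>60)&(h<85)&(s>130)&(v>35),"cast_pink":((h<10)|(h>168))&(s>75)&(s<195)&(v>90),
     "teal":(h>84)&(h<98)&(s>100)&(v>50)}[k]
LID=lambda zb:cyl(20,zb+68,zb+95)
E
python3 - <<'E'
from h import *
px={"scene":dict(jar_red=(146,268),jar_blue=(155,298),jar_green=(160,241),cast_pink=(188,271),teal=(186,423)),
"top":dict(jar_red=(285,296),jar_blue=(270,265),jar_green=(266,326),cast_pink=(256,293),teal=(262,131))}
for c in ["scene","top"]:
    d=arm.read_camera(c); h,s,v=hsv(d); vis=d["frame"][...,::-1].copy()
    for k,rc in px[c].items():
        print(c,k,(h[rc],s[rc],v[rc]),end=" ")
        try:
            m=near(colmask(d,k),rc,40 if k=="teal" else 20); vis[m]=(255,255,0)
            if k=="teal": print(m.sum(),back(d,np.argwhere(m).mean(0),10)); continue
            if k=="cast_pink": r=fit(d,m,box(40,54,8,32),[*back(d,rc,25),0.0])
            else: r=fit(d,m,LID(8),back(d,rc,95),False)
            print(m.sum(),np.round(r[0],3),round(r[1],2))
        except Exception as e: print(e)
    if c=="top":
        for n,M in [("tray",box(240,100,0,14)),("stand",box(180,190,0,8)),("pad",box(130,130,0,10))]:
            arm_r=arm.regions_of(n,c)
            r=arm_r[0]; g=back(d,r["pixel"],8); print(n,[np.round(fit(d,r["region"],M,[*g,y])[0],3).tolist()+[round(fit(d,r["region"],M,[*g,y])[1],2)] for y in (0.,0.4,)])
    x0,y0,w,hh=(200,120,260,110) if c=="scene" else (80,200,260,120)
    cv2.imwrite(f"pics/m_{c}.png",cv2.resize(vis[y0:y0+hh,x0:x0+w],None,fx=3,fy=3))
E
```

```text
scene jar_red (np.int32(1), np.int32(227), np.int32(157)) 256 [467.994 -37.954] 1.32
scene jar_blue (np.int32(110), np.int32(216), np.int32(139)) 263 [500.657  26.553] 1.34
scene jar_green (np.int32(69), np.int32(191), np.int32(103)) 271 [505.497 -98.761] 1.32
scene cast_pink (np.int32(2), np.int32(144), np.int32(167)) 327 [ 5.21649e+02 -3.36950e+01 -4.00000e-03] 1.69
scene teal (np.int32(88), np.int32(194), np.int32(105)) 942 [530.12713601 315.43500853]
top jar_red (np.int32(1), np.int32(204), np.int32(191)) 280 [474.123 -37.428] 0.74
top jar_blue (np.int32(109), np.int32(194), np.int32(171)) 299 [504.572  25.93 ] 0.44
top jar_green (np.int32(69), np.int32(169), np.int32(125)) 303 [511.036 -98.153] 0.63
top cast_pink (np.int32(2), np.int32(128), np.int32(199)) 462 [532.228 -33.068   0.   ] 0.37
top teal (np.int32(89), np.int32(159), np.int32(135)) 1625 [528.56532932 316.27671568]
tray [[510.086, -276.2, 0.0, np.float64(2.99)], [509.508, -276.706, -0.112, np.float64(0.87)]]
stand [[503.96, -34.742, 0.0, np.float64(1.23)], [503.785, -34.758, 0.052, np.float64(0.51)]]
pad [[529.606, 316.306, -0.419, np.float64(0.59)], [529.607, 316.305, 1.152, np.float64(0.59)]]
```

```bash
cat >> h.py <<'E'
def quat(phi):
    y=np.array([np.cos(phi),np.sin(phi),0]); z=np.array([0,0,-1.]); x=np.cross(y,z)
    return R.from_matrix(np.c_[x,y,z]).as_quat()[[3,0,1,2]]
HI=190.; ZG=56.
def over(x,y,phi,z=HI):
    """hover with the half turn that keeps joint 7 closest to mid"""
    best=None
    for f in (phi,phi+np.pi):
        q=arm.ik([x,y,z],quat(f))
        if q is not None and (best is None or abs(q[6])<abs(best[0][6])): best=(q,f)
    arm.move_pose([x,y,z],quat(best[1])); return best[1]
def pick(x,y,phi,z,force=40,op=62,hi=HI):
    arm.gripper_to(op); over(x,y,phi,hi); arm.servo_line([x,y,z+25]); arm.servo_line([x,y,z],speed=80)
    arm.gripper_to(0,force); w=arm.current_grip_width(); arm.servo_line([x,y,z+10],speed=50); arm.servo_line([x,y,hi]); return round(w,1)
def place(x,y,phi,z,op=62,hi=HI):
    over(x,y,phi,hi); arm.servo_line([x,y,z+15]); arm.servo_line([x,y,z],speed=30); arm.wait(.3); F=arm.current_ft_force()
    arm.gripper_to(op); arm.wait(.2); arm.servo_line([x,y,z+30],speed=80); arm.servo_line([x,y,hi]); return np.round(F,1)
CAST=np.array([532.2,-33.1])
JAR={"jar_green":(511.0,-98.1),"jar_red":(474.1,-37.4),"jar_blue":(504.6,25.9)}
TY=-.112; TRAY=np.array([509.5,-276.7])
SLOT={k:TRAY+a*np.array([np.cos(TY),np.sin(TY)]) for k,a in zip(JAR,(70,0,-70))}
def jphi(k): v=CAST-JAR[k]; return np.arctan2(v[1],v[0])
E
python3 - <<'E'
from h import *
for k,(x,y) in JAR.items():
    for X,Y,f in ((x,y,jphi(k)),(*SLOT[k],TY+np.pi/2)):
        print(k,[None if (q:=arm.ik([X,Y,z],quat(g))) is None else np.round(q,2).tolist() for g in (f,f+np.pi) for z in (HI,ZG)])
k="jar_green"
print(pick(*JAR[k],jphi(k),ZG),arm.current_t())
print(place(*SLOT[k],TY+np.pi/2,ZG-2.5),arm.current_t())
arm.move_pose([350,300,300],quat(np.pi/2))
for c in("top","scene"):
    d=arm.read_camera(c); cv2.imwrite(f"pics/{c}1.png",d["frame"][...,::-1])
    if c=="top":
        rc=proj(d,[[*SLOT[k],95]])[0][::-1]; print(SLOT[k],fit(d,near(colmask(d,k),rc,20),LID(4.5),SLOT[k],False))
E
```

```text
jar_green [[-0.68, 0.15, 0.86, 1.83, -0.12, 1.21, 1.48], [-0.56, 0.35, 0.77, 1.96, -0.3, 0.95, 1.61], [-0.62, 0.15, 0.79, 1.83, -0.11, 1.21, -1.68], [-0.6, 0.36, 0.81, 1.96, -0.32, 0.95, -1.51]]
jar_green [[-0.24, 0.52, 0.89, 1.5, -0.41, 1.32, 2.14], [-0.18, 0.64, 0.78, 1.62, -0.5, 1.09, 2.2], [-0.39, 0.67, 1.19, 1.5, -0.63, 1.39, -0.85], [-0.16, 0.63, 0.76, 1.62, -0.48, 1.08, -0.96]]
jar_red [[-0.73, 0.0, 0.72, 1.93, -0.0, 1.21, 0.07], [-0.69, 0.23, 0.74, 2.07, -0.19, 0.91, 0.23], None, [-1.1, 0.49, 1.29, 2.08, -0.57, 1.0, -2.58]]
jar_red [[-0.46, 0.45, 1.15, 1.69, -0.43, 1.29, 2.23], [-0.34, 0.59, 0.98, 1.81, -0.56, 1.05, 2.31], [-0.45, 0.44, 1.13, 1.69, -0.42, 1.28, -0.92], [-0.38, 0.63, 1.05, 1.81, -0.62, 1.07, -0.78]]
jar_blue [[-0.72, 0.09, 0.62, 1.86, -0.06, 1.21, -1.22], [-0.7, 0.28, 0.63, 1.99, -0.21, 0.93, -1.09], [-0.65, 0.09, 0.54, 1.85, -0.05, 1.21, 1.92], [-0.58, 0.27, 0.5, 1.99, -0.16, 0.93, 2.0]]
jar_blue [[0.71, 0.14, -0.26, 1.79, 0.04, 1.22, 1.89], [-0.32, 0.38, 0.91, 1.97, -0.37, 0.96, 2.24], [-0.4, 0.15, 0.95, 1.84, -0.13, 1.21, -1.09], [-0.35, 0.4, 0.96, 1.98, -0.4, 0.96, -0.88]]
39.5 7.3833
[-0.4 -0.2 -1.9] 13.1833
[ 579.06141875 -284.52361945] (array([ 581.87567119, -285.8985829 ]), np.float64(0.7669252667446602))
```

View pics/top1.png

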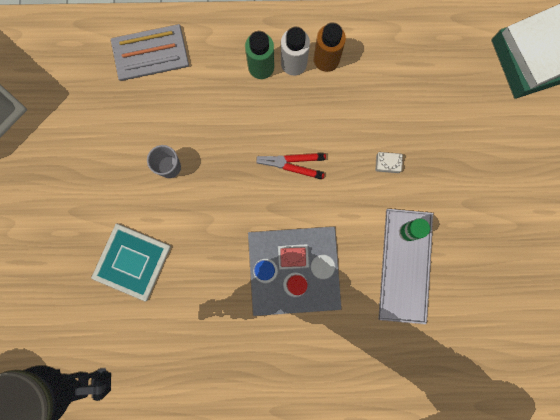

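```bash
cat >> h.py <<'E'
BIAS=np.array([1.4,-1.4])  # camera minus arm
def look(k,zb,g,d=None,rad=20):
    d=d or arm.read_camera("top"); rc=proj(d,[[*g,zb+88]])[0][::-1]
    return fit(d,near(colmask(d,k),rc,rad),LID(zb),np.array(g,float),False)
E
python3 - <<'E'
from h import *
for k in ("jar_red","jar_blue"):
    print(k,pick(*(JAR[k]-BIAS),jphi(k),ZG),place(*(SLOT[k]-BIAS),TY+np.pi/2,ZG-2.5),arm.current_t())
arm.move_pose([350,300,300],quat(np.pi/2))
d=arm.read_camera("top")
for k in JAR: print(k,np.round(SLOT[k],1),look(k,4.5,SLOT[k],d))
m=near(colmask(d,"cast_pink"),proj(d,[[*CAST,30]])[0][::-1],20); print(fit(d,m,box(40,54,8,32),[*CAST,.05]))
for c in("top","scene"):
    f=arm.read_camera(c)["frame"][...,::-1]; cv2.imwrite(f"pics/{c}2.png",cv2.resize(f[190:340,230:450] if c=="top" else f[130:250,120:330],None,fx=3,fy=3))
E
```

```text
jar_red 39.1 [-1.2  0.9 -1.5] 25.025
jar_blue 39.2 [ 0.4  0.  -0.9] 34.3833
jar_green [ 579.1 -284.5] (array([ 581.87958922, -285.80379531]), np.float64(0.773449268189407))
jar_red [ 509.5 -276.7] (array([ 508.0614674 , -275.82748207]), np.float64(0.8781781720827915))
jar_blue [ 439.9 -268.9] (array([ 440.29037621, -268.66101377]), np.float64(0.6233297971334855))
(array([ 5.31671242e+02, -3.32545952e+01, -3.26547478e-03]), np.float64(0.293162594720094))
```

View pics/top2.png

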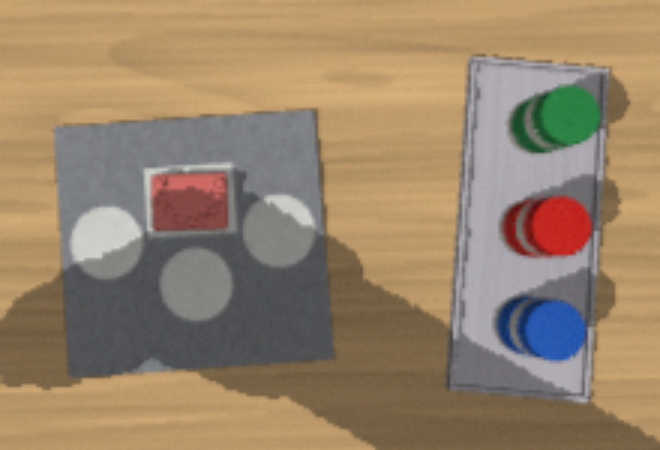

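View pics/scene2.png

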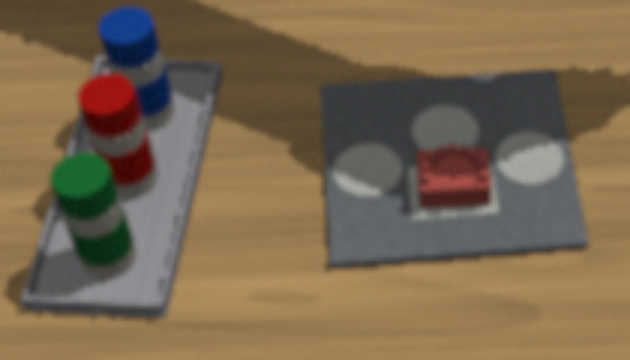

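Run:
```python
from h import *
arm.move_pose([350,-150,330],quat(np.pi/2))
d=arm.read_camera("top"); h,s,v=hsv(d)
t=near(colmask(d,"teal"),(262,131),45); c=cv2.convexHull(np.argwhere(t)[:,::-1].astype(np.int32))
m=np.zeros(t.shape,np.uint8); cv2.fillPoly(m,[c],1); m=cv2.erode(m,np.ones((9,9)))
o=(m>0)&(s<95)
print(t.sum(),o.sum())
for y in (-.42,1.15): print(fit(d,o,box(52,66,10,10),[529.6,316.3,y]))
print("teal sq",fit(d,t,box(114,114,10,10),[529.6,316.3,-.42]))
f=d["frame"][...,::-1].copy(); f[o]=(0,0,255); cv2.imwrite("pics/pad3.png",cv2.resize(f[215:310,80:185],None,fx=5,fy=5,interpolation=0))
print(pick(*(CAST-[.5,.1]-BIAS/2),0.0,11),arm.current_t())
```

```text
1627 250
(array([ 5.29302260e+02,  3.16173150e+02, -4.35698624e-01]), np.float64(0.9952228304770622))
(array([531.60487457, 313.8153496 ,   1.16947839]), np.float64(3.3065718935156054))
teal sq (array([ 5.30157337e+02,  3.16104733e+02, -4.08454042e-01]), np.float64(1.5425199409088433))
39.0 43.4667
```

View pics/pad3.png

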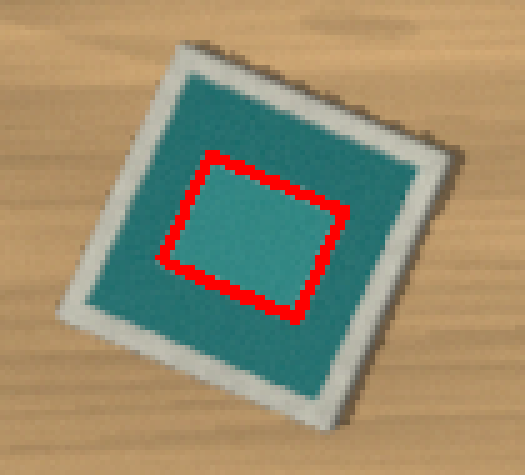

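```bash
cat > chk.py <<'E'
from h import *
import sys
def check(name):
    arm.move_pose([350,-150,330],quat(np.pi/2))
    d=arm.read_camera("top"); rc=proj(d,[[529.3,316.2,30]])[0][::-1]
    m=near(colmask(d,"cast_pink"),rc,22); print("cast",fit(d,m,box(40,54,10,34),[529.3,316.2,-.42]))
    for b,z in((38,31),): print(fit(d,m,box(40,54,10,z),[529.3,316.2,-.42]))
    f=d["frame"][...,::-1]; a=cv2.resize(f[215:310,80:185],None,fx=5,fy=5,interpolation=cv2.INTER_CUBIC); cv2.imwrite(f"pics/{name}.png",a)
E
python3 - <<'E'
from chk import *
print(place(529.3-.7,316.2+.7,-.425,13.4),arm.current_t()); check("cast4")
E
```

```text
[-3.6 -1.2  4.4] 49.1583
cast (array([ 5.29667257e+02,  3.18418135e+02, -4.06977419e-01]), np.float64(0.7434869576868047))
(array([ 5.29734555e+02,  3.18997496e+02, -4.09255471e-01]), np.float64(0.6111447649456482))
```

View pics/cast4.png

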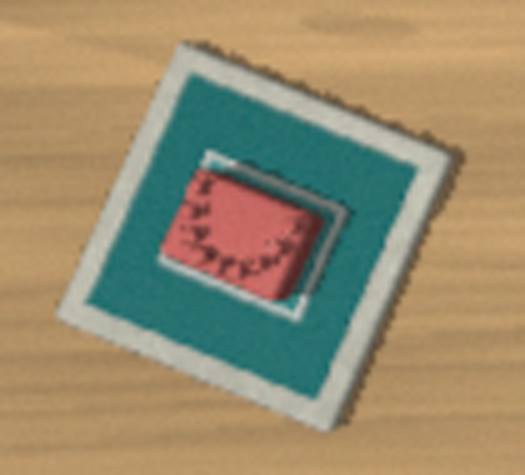

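```bash
cat >> chk.py <<'E'
def scene():
    d=arm.read_camera("scene"); rc=(187,422)
    m=near(colmask(d,"cast_pink"),rc,25); h,s,v=hsv(d)
    print("scene cast",m.sum(),fit(d,m,box(40,54,10,34),[529.3,316.2,-.42])); t=near(colmask(d,"teal"),rc,45)
    print("scene teal",t.sum(),fit(d,t,box(114,114,10,10),[529.6,316.3,-.42]))
    f=d["frame"][...,::-1]; cv2.imwrite("pics/sc.png",cv2.resize(f[150:225,375:470],None,fx=6,fy=6,interpolation=cv2.INTER_CUBIC))
E
python3 - <<'E'
from chk import *
scene()
a=-.425; X=np.array([np.cos(a),np.sin(a)]); Y=np.array([-X[1],X[0]])
p=np.array([528.6,316.9]); n=p-2.1*Y+.4*X
arm.gripper_to(62); over(*p,a,100); arm.servo_line([*p,30]); arm.servo_line([*p,13.2],speed=60); arm.gripper_to(0,40)
arm.servo_line([*p,18],speed=30); arm.servo_line([*n,18],speed=20)
arm.servo_line([*n,13.5],speed=30); arm.wait(.3); print(arm.current_ft_force()); arm.gripper_to(62); arm.wait(.2)
arm.servo_line([*n,45],speed=80); arm.servo_line([*n,HI]); print(arm.current_t())
check("cast5"); scene()
E
```

```text
scene cast 312 (array([ 5.11744936e+02,  3.23902183e+02, -4.64884201e-01]), np.float64(2.2691258786711495))
scene teal 809 (array([ 5.23949164e+02,  3.14862845e+02, -4.09596171e-01]), np.float64(1.8061694983593732))
[1.7361877  0.78786328 2.39824041]
58.4833
cast (array([ 5.29555920e+02,  3.16407809e+02, -4.28043694e-01]), np.float64(0.8167504197096475))
(array([ 5.29587112e+02,  3.16922181e+02, -4.31181682e-01]), np.float64(0.6887569598930497))
scene cast 314 (array([ 5.11754857e+02,  3.21832634e+02, -4.73468767e-01]), np.float64(2.2610256902737524))
scene teal 807 (array([ 5.23717402e+02,  3.14683708e+02, -4.16631548e-01]), np.float64(1.833951426292778))
```

View pics/sc.png

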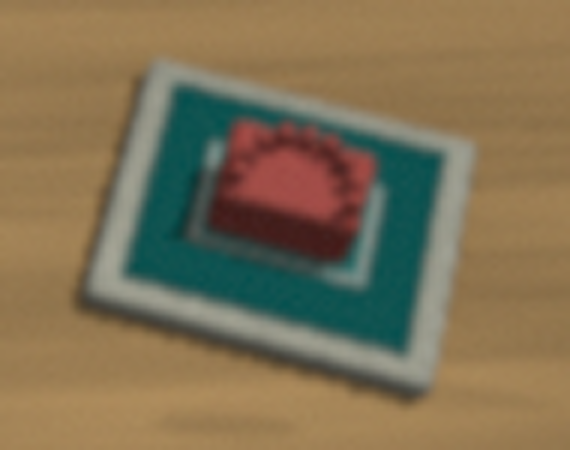

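View pics/cast5.png

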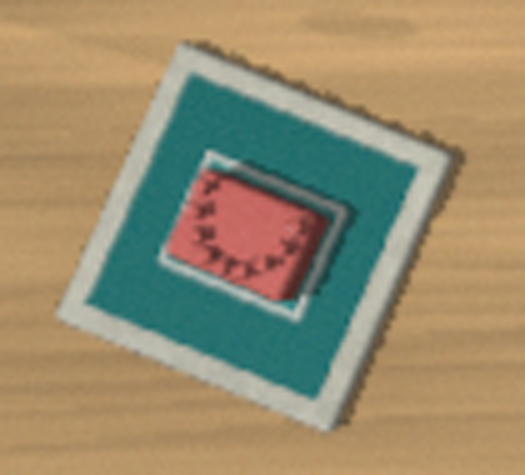

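```bash
cat > back.py <<'E'
from h import *
B=np.array([1.,-1.])
def look_all(name):
    arm.move_pose([350,300,300],quat(np.pi/2)); d=arm.read_camera("top")
    for k in JAR:
        r=look(k,8,JAR[k],d); print(k,np.round(r[0]-JAR[k],2),round(r[1],2))
    for c in("top","scene"):
        f=arm.read_camera(c)["frame"][...,::-1]; cv2.imwrite(f"pics/{c}{name}.png",cv2.resize(f[190:340,230:450] if c=="top" else f[110:250,120:480],None,fx=2.2,fy=2.2))
E
python3 - <<'E'
from back import *
src={"jar_blue":(440.3,-268.7),"jar_red":(508.1,-275.8),"jar_green":(581.9,-285.8)}
for k,s in src.items():
    print(k,pick(*(s-B),TY+np.pi/2,ZG-2.5),place(*(JAR[k]-B),jphi(k),ZG+1),arm.current_t())
look_all("6")
E
```

```text
jar_blue 39.2 [-5.  1. 18.] 71.2583
jar_red 39.3 [-5.7  1.3 17.1] 80.3917
jar_green 39.3 [-4.5  0.7 13.1] 90.525
jar_green [0.5  0.44] 0.49
jar_red [0.57 0.94] 1.06
jar_blue [-0.52 -0.03] 0.56
```

View pics/top6.png

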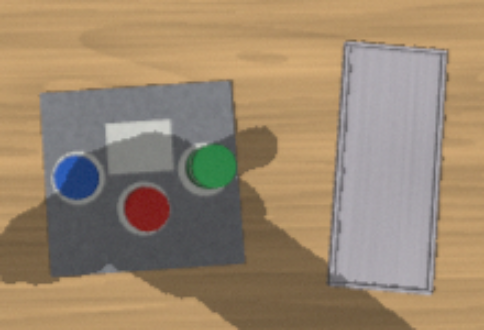

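View pics/scene6.png

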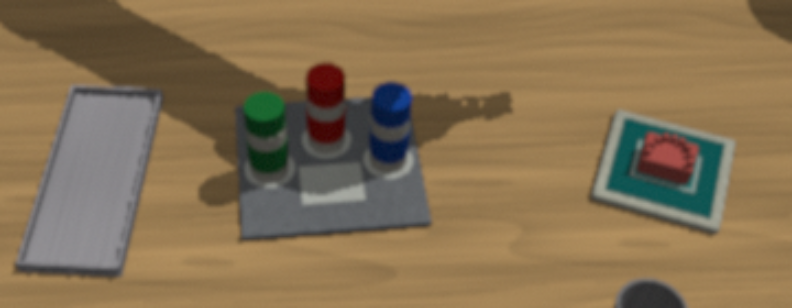

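Run:
```python
from h import *
arm.movej([-1.268,0.332,-0.065,1.46,0.022,1.35,-0.088]); arm.wait(.5); d=arm.read_camera("top"); f0=cv2.imread("pics/top0.png")
for k in JAR: r=look(k,8,JAR[k],d); print(k,np.round(r[0]-JAR[k],2),round(r[1],2))
m=near(colmask(d,"cast_pink"),proj(d,[[529.3,316.2,30]])[0][::-1],22); print(fit(d,m,box(40,54,10,34),[529.3,316.2,-.42]))
print("bystander diff",[int(cv2.absdiff(f0,d["frame"][...,::-1].copy())[r0:r1,c0:c1].max()) for r0,r1,c0,c1 in((140,182,140,205),(145,185,250,335),(145,180,370,410))])
print(arm.current_t()); arm.hand_in()
```

```text
jar_green [0.9  0.58] 0.55
jar_red [0.41 0.89] 0.69
jar_blue [-0.4 -0.3] 0.46
(array([ 5.29513300e+02,  3.16301277e+02, -4.28648177e-01]), np.float64(0.7684644182187791))
bystander diff [11, 18, 8]
94.1167
the job is handed in; nothing more can be done
```

The job is done and handed in at about 94 s. I moved the three jars upright into the tray, then set the pink cast in the outline on the pad. I regripped the cast once to correct an offset of about 2 mm, then put each jar back on its own spot.

Last checks, all from the top camera:
- **Jars:** green, red and blue measure about 1.1, 1.0 and 0.5 mm from where they stood at the start. All three looked upright in the last pictures I viewed, taken before the arm moved back to its start pose.
- **Pink cast:** about 0.3 mm from the outline's centre and within about 0.01 rad of its line. A slightly different block height in the fit put it about 0.8 mm off.
- **White cast, cup and pliers:** those parts of the picture are unchanged from the start, apart from image noise.

Some readings were less clean:
- **Scene camera:** its fits of the cast and pad were up to about 18 mm off, because the colour mask missed the dark side of the cast. I did not use those numbers. The scene picture itself showed the cast centred.
- **Camera and arm:** they differ by about 1 to 1.5 mm, and I corrected for roughly 1 mm.
- **Setting the jars back:** this pressed lightly on the stand, with 13 to 18 N at the wrist.

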